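# Check a trolley brake lever against its stop

### The arm

A 6-joint arm with a two-finger parallel gripper is mounted at the origin on the work surface. World frame = base frame: x ahead of the robot, y to its left, z up, the work surface at z = 0. Lengths are in mm, angles in rad, forces in N, time in s.
With the tool pointing down it reaches from about 350 to 975 mm from the base axis. Payload 7.1 kg.
Tool frame: the origin (TCP) lies at the very end of the fingers, on their centre line; the grasp point (between the pads) lies 19 mm behind it; y points along the fingers, z is the direction in which the jaws open and shut, and the axes are right-handed (so a half turn about y gives the same grasp; the last joint's range is limited). The gripper opens to 88 mm and grips with 3 to 60 N. Pads are 20 mm wide; open, the fingers measure 115 mm over their backs; the gripper's body (75 mm by 178 mm) begins 61 mm behind the grasp point.
Start: joints at [-1.309, 0.423, 1.63, -0, 1.089, -0.019], TCP at [173.221, -600.499, 222.675] pointing down, gripper open.
Joint ranges: [-3, 3], [-0.9, 2.11], [0.09, 2.58], [-1.31, 4.45], [0.11, 2.69], [-2.54, 2.54]. Speed limits (rad/s): [2.39, 2.39, 3.01, 3.14, 3.14, 3.14].

### API

Orientations are given as a rotation vector (axis times angle).
In Python, from workcell import ctrl gives the robot as it stands.
- The arm moves only by the shell command python3 -m jog 'ROWS'. ROWS is JSON, a list of rows, each a list of 3 entries, a list of its own where there are three numbers: the opening, from 0 (shut) to 1 (fully open), then the shift along the tool's x, y, z in cm, then the turn, a rotation vector about the tool's x, y, z in rad. In form: [[claw, [dx, dy, dz], [wx, wy, wz]], ...]. A call has 1 to 8 rows; each row is the pose to reach, as a shift and turn from the pose commanded when the call began, along the tool's axes at that moment; what a row does not reach only later rows make up. A row lasts 1/10 s, in which the tool goes at most 50 mm and 8.59 degrees, less where a joint would pass 70% of its speed; a pose out of reach is approached as far as the arm can. A call with a gripper value outside its range is refused whole. The fingers move at their own pace and stop on an object; the grip force is fixed at half the most. Time passes only in rows, so rows that repeat a pose let the fingers close. It gives the time, the measured TCP pose, the force and the opening at its end, in the units of the state.
- ctrl.get_obs(): the state, without advancing time (a new reading comes with each control period).
- ctrl.get_image(name): name is "scene" or "top" or "wrist"; returns a dict with "color" (420x560x3 uint8, red, green, blue), "z_map" (420x560 float32, mm along the optical axis (not along the pixel's ray), 0 where there is no reading), "fx", "fy", "cx", "cy" (pixels), "pose" (4x4, takes a point from camera to world coordinates). Camera axes: x right, y down, z forward; pixel columns grow to the right and rows downward; lengths in mm; the calibration is good to about 2 mm. A picture is of the moment at which its call begins.
- ctrl.close_job(): hands the job in, once; it reports no verdict.
The state is a dict: "t": time; "qpos": joint angles; "qvel": joint speeds; "joint_torque": joint torques, N m; "ee_pos": TCP position; "orientation": TCP orientation; "ft_force": force on the tool from outside, world axes, zero at the start; "moment": the same for the moment, N m; "width": finger opening in mm.
Only numpy, scipy, OpenCV 4.12 (cv2) and the standard library are available. Lean on these libraries where they do the work, as an engineer would, in place of code of your own. Each camera call takes 0.05 s, during which the arm holds its last target.

### The job

Two push handles from the microscope trolleys are bolted down on the bench. On the one with the longer hand lever, the brake, press the lever gently all the way in towards the bar with the outside of your fingers until it meets its stop, let it come all the way back out, then press it in against the stop again and finish while holding it there, so that the gap left before the bar can be seen. Do not pinch the lever or touch the bar, and leave the shorter lever and everything lying about where they are.

Things in the scene. Friction and masses are not known exactly. Their poses are not given: they have to be found in the camera images.
- brake_handle: Handle to check, bolted down. Origin: centre of the underside of its grey foot plate (140 mm along x, 240 along y, 12 thick); z up. A round bar along y (at x +30, z 130 mm) on two posts at y +-108 mm, with black rubber grip 32 mm thick. The lever lies on the bar's -x side at its height; nothing rises over 148 mm. The similar handle with a shorter lever stands left or right of it.
- brake_hinge (a point): The upright hinge axis of the brake lever, at the lever's mid-height, fixed to the brake handle at x = -4, y = +75, z = +130 mm of its frame; same axes as the handle.
- brake_press (a point): Point on the outer (pressing) face of the brake lever, at mid-height, 110 mm from the hinge along the blade; moves with the lever. Axes are the lever's: +x is the way to press (towards the bar), -y runs along the blade from hinge to free end. This face lies 5 mm to the -x side of the line through the hinge.
- brake_end (a point): Centre of the brake lever's free end, on the line through the hinge, 140 mm from it, at mid-height; axes as brake_press. The aluminium blade is 22 mm high (z 119 to 141 mm above the bench) and 8 mm thick; its end is an upright 18 mm round standing 8 mm proud of the outer face. Press on the outer face; over 40 N is too hard. The inner face has a black 3 mm lining: a finger on it counts as pinching.
- brake_bar (a point): Centre of the brake handle's bar, which runs along y here: steel tube 24 mm thick and 250 mm long, with the rubber grip (32 mm thick) from y = -92 to +53 mm and a black 34 mm clamp from +64 to +86 mm. Bar, grip and clamp are not to be touched.
- brake_lever (a joint): Brake lever angle, rad: 0 = fully out (sprung back, blade leaning 0.35 rad away from the bar), growing as it is pressed in (anticlockwise from above) to 0.35 = against its stop: blade parallel to the bar, inner face still 12 mm short of the grip. Its spring takes about 5 N at the press point to start, 8 N at the stop, and returns it by itself.
- release_handle: The other handle, fixed to the bench: the same foot, posts and bar (same sizes and frame), but with a lever only 75 mm long. To be left alone.
- release_lever (a joint): Angle of the shorter lever, rad: 0 = fully out, 0.35 = in. It is to stay out.
- objective_a: Loose steel microscope objective, 25 mm across, 45 mm tall, standing on the brake handle's foot plate beneath the bar. Origin under its centre. Not to be moved.
- objective_b: Loose steel objective, 25 mm across, 36 mm tall, standing on the bench in front of the brake handle. Origin under its centre. Not to be moved.
- eyepiece: Loose black eyepiece, 32 mm across, 50 mm tall, standing on the bench in front of the shorter-levered handle. Origin under its centre. Not to be moved.
- oil_bottle: Loose amber bottle, 28 mm across, 70 mm tall, on the bench behind the brake handle. Origin under its centre. Not to be moved.
- slide_box: Loose grey and white slide box, 87 x 37 x 31 mm, on the bench in front of the brake handle. Origin under its centre. Not to be moved.
- screwdriver: Loose screwdriver, 150 mm long, lying on the bench behind the shorter-levered handle. Not to be moved.
- petri_dish: Loose glass dish, 60 mm across, 15 mm tall, on the bench in front of the shorter-levered handle. Not to be moved.

How it is judged:
By the outcome, as a careful person would: the job done as asked, in the order asked, and still so for the second after the job is handed in, while the arm keeps its last pose, push and grip.
It also fails if it takes over 42 s, if anything falls off the work surface, if the arm or the gripper's body presses on something with over 40 N, if the wrist force passes 120 N, or if a joint passes its speed limit or range.

## Working session

There is one attempt and no reset: what is moved stays moved. The work goes in short steps, Python scripts to look and compute and a shell command to move; the robot and the scene stay as the last step left them, time stands still between calls to the robot, and variables do not carry over. Pictures are saved under pics/ and viewed, and the job is handed in when it is done.

```bash
mkdir -p pics; ls; python3 - <<'E'
from workcell import ctrl
import cv2,numpy as np
o=ctrl.get_obs();print({k:np.round(v,3) for k,v in o.items()})
for n in ["scene","top","wrist"]:
    d=ctrl.get_image(n);cv2.imwrite(f"pics/{n}1.png",d["color"][:,:,::-1]);np.savez(f"{n}1.npz",**d)
    print(n,d["fx"],d["cx"],d["cy"],np.round(d["pose"],3).tolist())
E
```

```text
pics
{'t': np.float64(0.0), 'qpos': array([-1.309,  0.424,  1.631,  0.   ,  1.089, -0.019]), 'qvel': array([-0.   , -0.   , -0.   , -0.001, -0.   , -0.   ]), 'joint_torque': array([-2.0000e-03, -5.4463e+01, -2.7367e+01,  6.4000e-02,  2.3000e-02,
       -0.0000e+00]), 'ee_pos': array([ 173.061, -599.953,  221.875]), 'orientation': array([-0.293,  2.073, -2.069]), 'ft_force': array([0.165, 0.099, 0.129]), 'moment': array([-0.001,  0.031,  0.006]), 'width': np.float64(87.612)}
scene 546.373494599278 274.16212984785017 211.00534463404918 [[-0.724, 0.455, -0.519, 1132.972], [0.69, 0.473, -0.548, 608.998], [-0.004, -0.754, -0.657, 837.623], [0.0, 0.0, 0.0, 1.0]]
top 504.33701967418887 280.95827967689905 203.33543639963636 [[0.007, -0.998, 0.067, 494.137], [-1.0, -0.006, 0.019, -2.61], [-0.019, -0.067, -0.998, 1145.239], [0.0, 0.0, 0.0, 1.0]]
wrist 376.98765847378326 287.71193846695206 208.20439004272185 [[0.277, -0.917, -0.288, 253.158], [-0.961, -0.264, -0.081, -578.631], [-0.001, 0.299, -0.954, 383.41], [0.0, 0.0, 0.0, 1.0]]
```

View pics/top1.png

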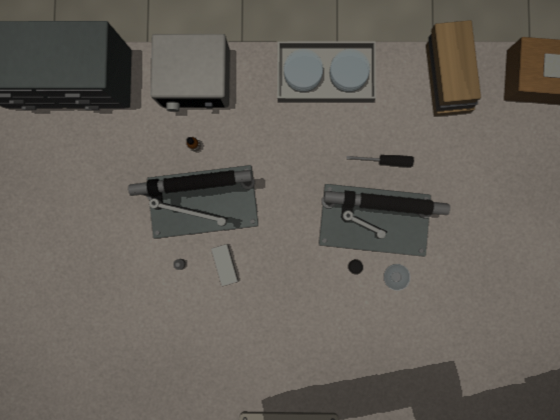

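View pics/scene1.png

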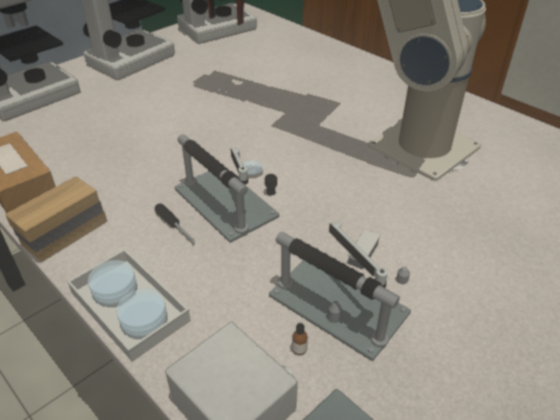

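The top view shows the brake handle on the left: hinge near (154,203), lever end near (221,221). The shorter release lever is on the right, at (348,216) to (381,234). I'll measure these next.

```bash
cat > h.py <<'E'
import numpy as np
def ray(d,u,v,z):
    P=d["pose"];r=P[:3,:3]@np.array([(u-d["cx"])/d["fx"],(v-d["cy"])/d["fy"],1]);c=P[:3,3]
    return c+r*(z-c[2])/r[2]
def proj(d,p):
    P=d["pose"];q=P[:3,:3].T@(np.array(p)-P[:3,3]);return np.array([d["fx"]*q[0]/q[2]+d["cx"],d["fy"]*q[1]/q[2]+d["cy"]])
def dpt(d,u,v):
    z=d["z_map"][v,u];P=d["pose"];return P[:3,:3]@(z*np.array([(u-d["cx"])/d["fx"],(v-d["cy"])/d["fy"],1]))+P[:3,3]
E
python3 - <<'E'
import cv2,numpy as np
from h import *
d=dict(np.load("top1.npz"));im=d["color"]
c=im[120:290,110:290][:,:,::-1];cv2.imwrite("pics/crop1.png",cv2.resize(c,None,fx=4,fy=4,interpolation=cv2.INTER_CUBIC))
# height map
H,W=d["z_map"].shape
vv,uu=np.mgrid[:H,:W];z=d["z_map"];P=d["pose"]
pts=np.stack([(uu-d["cx"])/d["fx"]*z,(vv-d["cy"])/d["fy"]*z,z],-1)@P[:3,:3].T+P[:3,3]
h=pts[...,2]
roi=np.zeros((H,W),bool);roi[150:250,120:275]=1
m=roi&(h>95)&(z>0)
for n,a,b in(("high",95,400),("plate",7,18)):
    m=roi&(h>a)&(h<b)&(z>0)
    print(n,m.sum(),np.percentile(pts[m],[2,50,98],axis=0).round(1).tolist())
m=roi&(h>7)&(h<18)
cnt=np.argwhere(m)[:,::-1].astype(np.float32);print(cv2.boxPoints(cv2.minAreaRect(pts[m][:,:2].astype(np.float32))))
for u,v in((154,203),(221,221),(190,212),(205,182)):print((u,v),dpt(d,u,v).round(1),ray(d,u,v,141).round(1))
E
```

```text
high 2295 [[527.1, 85.6, 118.6], [596.3, 205.3, 141.7], [623.9, 317.7, 148.2]]
plate 4319 [[499.0, 81.9, 8.1], [556.3, 189.9, 12.4], [647.3, 308.2, 16.9]]
[[459.83447  354.4405  ]
 [469.19556   45.495827]
 [694.7588    52.330414]
 [685.3977   361.2751  ]]
(154, 203) [559.9 269.8 146.8] [560.3 271.4 141. ]
(221, 221) [525.  135.7 144. ] [525.1 136.2 141. ]
(190, 212) [542.9 199.3 137.4] [542.7 198.6 141. ]
(205, 182) [603.  169.2 142.7] [603.2 169.5 141. ]
```

View pics/crop1.png

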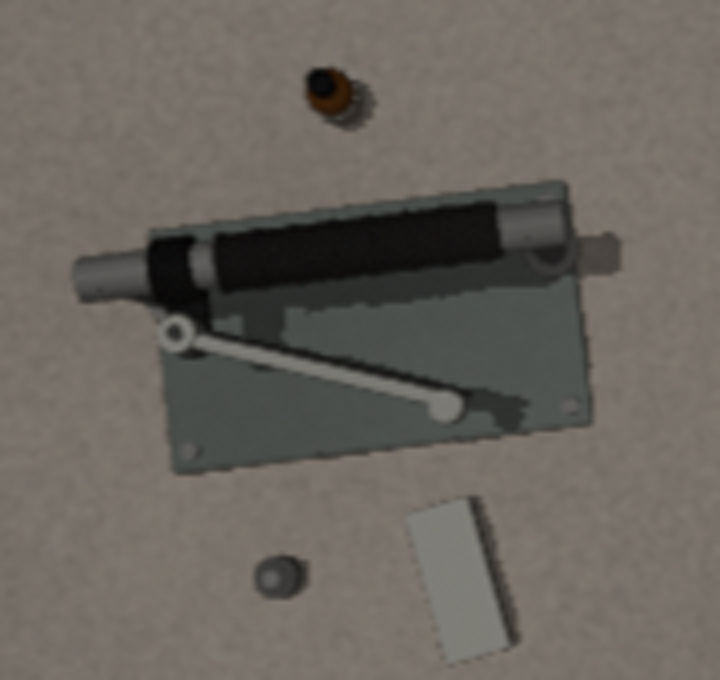

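```bash
python3 - <<'E'
import cv2,numpy as np
from h import *
from scipy.spatial.transform import Rotation as Ro
from workcell import ctrl
o=ctrl.get_obs();R=Ro.from_rotvec(o["orientation"]).as_matrix();print(R.round(3))
d=dict(np.load("top1.npz"));s=dict(np.load("scene1.npz"))
H=ray(d,153.9,202.9,147);K=ray(d,221.1,220.9,143)
print(H,K,np.linalg.norm(H-K))
a=np.arctan2((K-H)[0],-(K-H)[1]);phi=a+np.arctan(4/140);t=phi+.35
bar=[ray(d,110+x/4-.4,120+y/4-.4,130) for x,y in((78,279),(565,224))]
pl=[ray(d,110+x/4-.4,120+y/4-.4,12) for x,y in((172,474),(591,424),(566,181))]
for p in (bar,pl):
    v=p[0]-p[1];print("yaw",np.arctan2(-v[0],v[1]),np.linalg.norm(v),[q.round(1) for q in p])
print("phi",phi,"t",t)
ex=np.array([np.cos(t),np.sin(t)]);ey=np.array([-ex[1],ex[0]])
O=H[:2]+4*ex-75*ey;print("origin",O, "plate corners in frame",[((q[:2]-O)@ex,(q[:2]-O)@ey) for q in pl],"bar",[((q[:2]-O)@ex,(q[:2]-O)@ey) for q in bar])
for ph in(phi,t):
    lx=np.array([np.cos(ph),np.sin(ph)]);ly=np.array([-lx[1],lx[0]])
    print("press",H[:2]-5*lx-110*ly, "obs lx",lx)
print("scene proj hinge,knob",proj(s,H),proj(s,K))
c=s["color"][210:360,250:430][:,:,::-1].copy();cv2.imwrite("pics/crop2.png",cv2.resize(c,None,fx=4,fy=4,interpolation=cv2.INTER_CUBIC))
E
```

```text
[[-0.961 -0.     0.277]
 [-0.277  0.001 -0.961]
 [-0.    -1.    -0.001]]
[560.12156679 269.96612545 147.        ] [525.23641646 135.68640188 143.        ] 138.7948769802058
yaw 0.11783644720464027 249.27508859383528 [array([588.6, 325.9, 130. ]), array([617.9,  78.4, 130. ])]
yaw 0.12526524802677477 237.8021105375955 [array([489.6, 307.9,  12. ]), array([519.3,  71.9,  12. ]), array([656.8,  87.5,  12. ])]
phi -0.22561201964794866 t 0.12438798035205131
origin [573.39572185 196.04186145] plate corners in frame [(np.float64(-69.31654508080668), np.float64(121.3631752411204)), (np.float64(-69.10792900300947), np.float64(-116.43884379039848)), (np.float64(69.2525585851298), np.float64(-118.03318476988399))] bar [(np.float64(31.163203680861283), np.float64(127.01344174262758)), (np.float64(29.530081358145832), np.float64(-122.25629710455675))]
press [530.64095942 163.87232832] obs lx [ 0.97465738 -0.22370291]
press [568.80761909 160.19567179] obs lx [0.99227378 0.12406747]
scene proj hinge,knob [381.23691516 269.21059873] [335.69701128 223.39305369]
```

View pics/crop2.png

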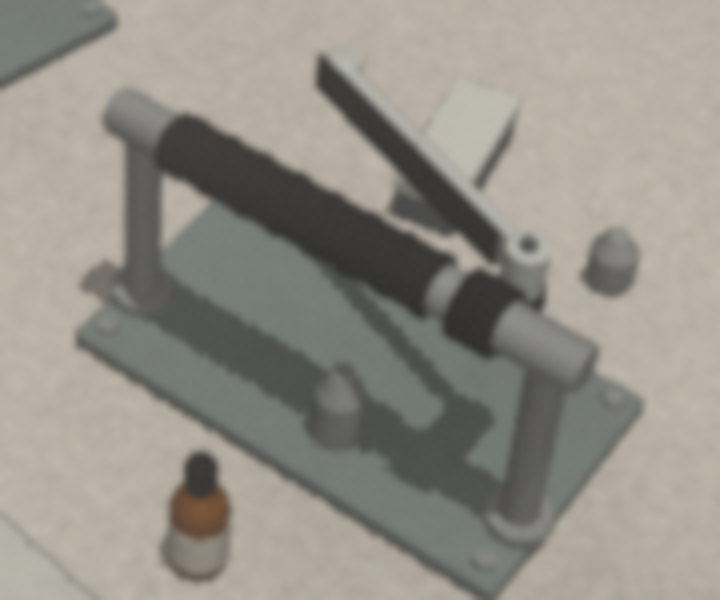

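Both views agree. The bar length comes out at 249 mm, the plate edge at 238 mm, hinge to knob at 139 mm, and the handle yaw at about 0.124. I'll shut the fingers and travel above everything towards the brake, turning so the finger backs face the lever.

```bash
python3 -m jog '[[0,[-26,0,-32],[0,-0.7,0]],[0,[-26,0,-32],[0,-0.7,0]],[0,[-26,0,-32],[0,-0.7,0]],[0,[-26,0,-32],[0,-0.7,0]],[0,[-26,0,-32],[0,-0.7,0]],[0,[-26,0,-32],[0,-0.7,0]],[0,[-26,0,-32],[0,-0.7,0]],[0,[-26,0,-32],[0,-0.7,0]]]'
cat > go.py <<'E'
import sys,numpy as np
from scipy.spatial.transform import Rotation as Ro
from workcell import ctrl
from h import *
# target world x y z yaw(of tool z)
o=ctrl.get_obs();R=Ro.from_rotvec(o["orientation"]).as_matrix()
T=np.array([float(a) for a in sys.argv[1:4]]);y=float(sys.argv[4])
Z=np.array([np.cos(y),np.sin(y),0]);Y=np.array([0,0,-1.]);Rt=np.stack([np.cross(Y,Z),Y,Z],1)
print("t",o["t"],"pos",o["ee_pos"].round(1),"f",o["ft_force"].round(2),"w",o["width"].round(1),"q",o["qpos"].round(2))
print("shift cm",(R.T@(T-o["ee_pos"])/10).round(2),"turn",Ro.from_matrix(R.T@Rt).as_rotvec().round(3))
E
python3 go.py 495 158 222 0.124
```

```text
t: 0.95
ee_pos: [329.8, -230.5, 222.7]
orientation: [-0.869, 1.629, -1.63]
ft_force: [0.1, 0.3, 0.2]
width: 27.6Traceback (most recent call last):
  File "go.py", line 9, in <module>
    print("t",o["t"],"pos",o["ee_pos"].round(1),"f",o["ft_force"].round(2),"w",o["width"].round(1),"q",o["qpos"].round(2))
                                                                               ^^^^^^^^^^^^^^^^
AttributeError: 'float' object has no attribute 'round'
```

```bash
sed -i 's/o\["width"\].round(1)/round(o["width"],1)/' go.py; python3 go.py 490 158 222 0.124
```

```text
t 0.95 pos [ 329.8 -230.5  222.7] f [0.13 0.33 0.19] w 27.6 q [-0.64  0.09  2.09  0.    0.96 -0.05]
shift cm [-41.19   0.07  -8.32] turn [-0.    -0.715  0.   ]
```

```bash
python3 -m jog '[[0,[-41,0,-8.5],[0,-0.7,0]],[0,[-41,0,-8.5],[0,-0.7,0]],[0,[-41,0,-8.5],[0,-0.7,0]],[0,[-41,0,-8.5],[0,-0.7,0]],[0,[-41,0,-8.5],[0,-0.7,0]],[0,[-41,0,-8.5],[0,-0.7,0]],[0,[-41,0,-8.5],[0,-0.7,0]],[0,[-41,0,-8.5],[0,-0.7,0]]]'
python3 go.py 490 158 222 0.124
```

```text
t: 1.75
ee_pos: [480.2, 140.6, 222.7]
orientation: [-1.259, 1.127, -1.127]
ft_force: [0.6, -0.5, 1.0]
width: 0.5
t 1.75 pos [480.2 140.6 222.7] f [ 0.59 -0.5   0.97] w 0.5 q [ 0.26  0.24  1.9  -0.    1.    0.15]
shift cm [-1.62  0.07  1.16] turn [-0.    -0.013  0.   ]
```

```bash
cat > arc.py <<'E'
import sys,numpy as np
from scipy.spatial.transform import Rotation as Ro
from workcell import ctrl
H=np.array([560.1,270.0]);t=0.124
def tgt(th,dl,z=112,L=106,off=18.5):
    ph=t-.35+th;lx=np.array([np.cos(ph),np.sin(ph)]);ly=np.array([-lx[1],lx[0]])
    p=H-(off+dl)*lx-L*ly;Z=np.r_[lx,0];Y=np.array([0,0,-1.]);return np.r_[p,z],np.stack([np.cross(Y,Z),Y,Z],1)
o=ctrl.get_obs();R=Ro.from_rotvec(o["orientation"]).as_matrix()
print("t",o["t"],"pos",o["ee_pos"].round(1),"f",o["ft_force"].round(2),"w",round(o["width"],1))
ph=t-.35
for a in sys.argv[1:]:
    v=[float(b) for b in a.split(",")];p,Rt=tgt(*v)
    print(v,p.round(1),"shift cm",(R.T@(p-o["ee_pos"])/10).round(2),"turn",Ro.from_matrix(R.T@Rt).as_rotvec().round(3))
E
python3 arc.py 0,14,222 0,14,112
```

```text
t 1.75 pos [480.2 140.6 222.7] f [ 0.59 -0.5   0.97] w 0.5
[0.0, 14.0, 222.0] [504.7 174.  222. ] shift cm [-3.05  0.06  2.8 ] turn [-0.     0.337  0.   ]
[0.0, 14.0, 112.0] [504.7 174.  112. ] shift cm [-3.05 11.06  2.8 ] turn [-0.     0.337  0.   ]
```

```bash
python3 -m jog '[[0,[-1.5,0,1.5],[0,0.15,0]],[0,[-1.5,0,1.5],[0,0.3,0]],[0,[-1.5,0,1.5],[0,0.34,0]],[0,[-1.5,0,1.5],[0,0.34,0]],[0,[-1.5,0,1.5],[0,0.34,0]]]'
python3 arc.py 0,14,222 0,14,112
```

```text
t: 2.25
ee_pos: [493.1, 154.8, 222.5]
orientation: [-1.093, 1.376, -1.376]
ft_force: [-0.3, 0.2, 0.6]
width: 0.4
t 2.25 pos [493.1 154.8 222.5] f [-0.25  0.16  0.58] w 0.4
[0.0, 14.0, 222.0] [504.7 174.  222. ] shift cm [-2.13  0.05  0.7 ] turn [ 0.    -0.003  0.   ]
[0.0, 14.0, 112.0] [504.7 174.  112. ] shift cm [-2.13 11.05  0.7 ] turn [ 0.    -0.003  0.   ]
```

```bash
python3 -m jog '[[0,[-2.1,0,0.5],[0,0,0]],[0,[-2.1,3,0.5],[0,0,0]],[0,[-2.1,6,0.5],[0,0,0]],[0,[-2.1,9,0.5],[0,0,0]],[0,[-2.1,11,0.5],[0,0,0]],[0,[-2.1,11,0.5],[0,0,0]]]'
python3 arc.py 0,14 0,0
python3 - <<'E'
from workcell import ctrl
import cv2,numpy as np
for n in["scene","wrist"]:
    d=ctrl.get_image(n)
    im=d["color"][:,:,::-1]
    if n=="scene": im=cv2.resize(im[160:370,230:460],None,fx=2.5,fy=2.5)
    cv2.imwrite(f"pics/{n}2.png",im)
E
```

```text
t: 2.85
ee_pos: [500.9, 173.3, 110.3]
orientation: [-1.097, 1.379, -1.376]
ft_force: [0.2, 0.1, 0.7]
width: 0.4
t 2.85 pos [500.9 173.3 110.3] f [0.21 0.08 0.72] w 0.4
[0.0, 14.0] [504.7 174.  112. ] shift cm [-0.15 -0.18  0.35] turn [ 0.005 -0.003  0.003]
[0.0, 0.0] [518.3 170.8 112. ] shift cm [-0.16 -0.18  1.75] turn [ 0.005 -0.003  0.003]
```

View pics/scene2.png

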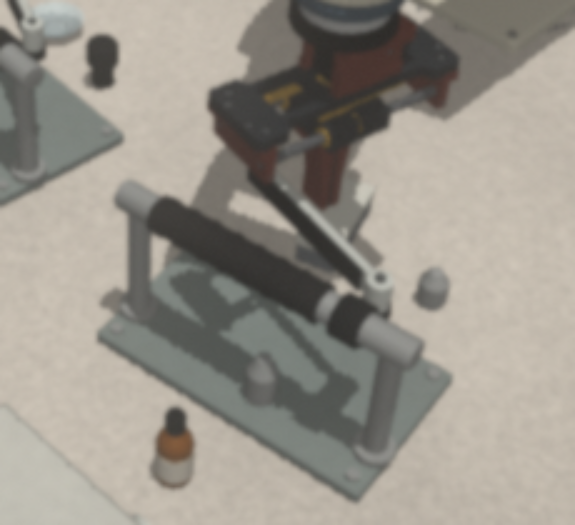

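View pics/wrist2.png

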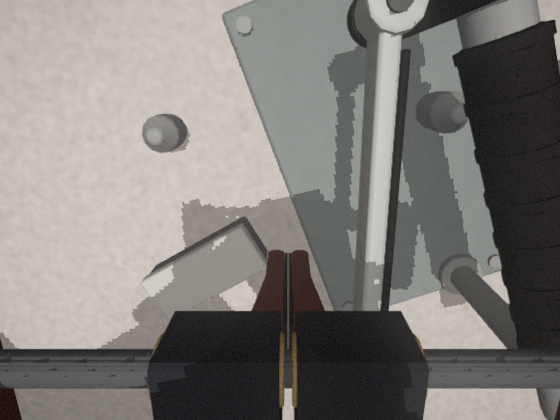

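The fingers hang on the lever's outer side with a gap, and the gripper body is well above the bar. Next I'll approach until they touch.

```bash
python3 -m jog '[[0,[-0.1,0,0.6],[0,0,0]],[0,[-0.1,0,1.2],[0,0,0]],[0,[-0.1,0,1.5],[0,0,0]],[0,[-0.1,0,1.6],[0,0,0]]]'
python3 arc.py 0,0 0.1,0
```

```text
t: 3.35
ee_pos: [519.7, 171.5, 113.4]
orientation: [-1.09, 1.376, -1.377]
ft_force: [-0.0, -0.1, -1.0]
width: 0.3
t 3.35 pos [519.7 171.5 113.4] f [-0.02 -0.1  -1.02] w 0.3
[0.0, 0.0] [518.3 170.8 112. ] shift cm [ 0.1   0.14 -0.12] turn [-0.001 -0.004 -0.001]
[0.1, 0.0] [528.4 167.2 112. ] shift cm [0.22 0.14 0.95] turn [-0.001 -0.104 -0.001]
```

```bash
python3 -m jog '[[0,[0,0,0.2],[0,-0.02,0]],[0,[0.05,0,0.4],[0,-0.04,0]],[0,[0.05,0,0.6],[0,-0.06,0]]]'
python3 arc.py 0.06,0 0.1,0
python3 -m jog '[[0,[0,0,0.2],[0,-0.02,0]],[0,[0.05,0,0.4],[0,-0.04,0]],[0,[0.1,0,0.6],[0,-0.06,0]]]'
python3 arc.py 0.1,0 0.2,0
```

```text
t: 3.65
ee_pos: [523.6, 169.7, 112.6]
orientation: [-1.126, 1.334, -1.331]
ft_force: [-5.0, 1.5, 3.6]
width: 0.4
t 3.65 pos [523.6 169.7 112.6] f [-5.04  1.55  3.55] w 0.4
[0.06, 0.0] [524.3 168.5 112. ] shift cm [0.1  0.06 0.1 ] turn [ 0.002 -0.002  0.   ]
[0.1, 0.0] [528.4 167.2 112. ] shift cm [0.17 0.06 0.52] turn [ 0.002 -0.042  0.   ]
t: 3.95
ee_pos: [529.7, 167.7, 112.6]
orientation: [-1.157, 1.289, -1.288]
ft_force: [-4.9, 2.4, 3.9]
width: 0.3
t 3.95 pos [529.7 167.7 112.6] f [-4.92  2.35  3.86] w 0.3
[0.1, 0.0] [528.4 167.2 112. ] shift cm [ 0.06  0.06 -0.12] turn [0.001 0.018 0.   ]
[0.2, 0.0] [538.9 164.5 112. ] shift cm [0.21 0.06 0.94] turn [ 0.001 -0.082  0.   ]
```

```bash
python3 -m jog '[[0,[0.05,0,0.3],[0,-0.03,0]],[0,[0.1,0,0.6],[0,-0.055,0]],[0,[0.2,0,0.9],[0,-0.085,0]],[0,[0.3,0,1.2],[0,-0.115,0]],[0,[0.4,0,1.5],[0,-0.14,0]]]'
python3 arc.py 0.25,0 0.3,0 0.35,0
```

```text
t: 4.45
ee_pos: [543.9, 162.4, 112.4]
orientation: [-1.225, 1.187, -1.184]
ft_force: [-6.2, 3.9, 2.2]
width: 0.1
t 4.45 pos [543.9 162.4 112.4] f [-6.23  3.9   2.23] w 0.1
[0.25, 0.0] [544.1 163.6 112. ] shift cm [-0.11  0.04  0.03] turn [ 0.002  0.008 -0.001]
[0.3, 0.0] [549.5 162.9 112. ] shift cm [-0.03  0.04  0.56] turn [ 0.002 -0.042 -0.001]
[0.35, 0.0] [554.9 162.5 112. ] shift cm [0.03 0.03 1.1 ] turn [ 0.002 -0.092 -0.001]
```

```bash
python3 -m jog '[[0,[-0.1,0,0.2],[0,-0.02,0]],[0,[-0.1,0,0.4],[0,-0.04,0]],[0,[-0.1,0,0.6],[0,-0.06,0]],[0,[-0.1,0,0.7],[0,-0.075,0]]]'
python3 arc.py 0.35,0
python3 -m jog '[[0,[0,0,0.1],[0,-0.01,0]],[0,[0,0,0.2],[0,-0.02,0]]]'
python3 arc.py 0.35,0
```

```text
t: 4.85
ee_pos: [550.2, 162.0, 112.1]
orientation: [-1.262, 1.132, -1.13]
ft_force: [-6.6, -4.5, 3.0]
width: 0.4
t 4.85 pos [550.2 162.  112.1] f [-6.6  -4.5   3.05] w 0.4
[0.35, 0.0] [554.9 162.5 112. ] shift cm [-0.    0.01  0.47] turn [ 0.004 -0.017  0.002]
t: 5.05
ee_pos: [552.0, 162.1, 112.0]
orientation: [-1.271, 1.118, -1.115]
ft_force: [-7.4, -4.9, 3.7]
width: 0.3
t 5.05 pos [552.  162.1 112. ] f [-7.42 -4.94  3.75] w 0.3
[0.35, 0.0] [554.9 162.5 112. ] shift cm [-0.01  0.    0.29] turn [0.004 0.002 0.002]
```

Now I'll take 1 mm steps and watch for the force to rise at the stop.

```bash
python3 -m jog '[[0,[0,0,0.1],[0,0,0]],[0,[0,0,0.1],[0,0,0]]]'
python3 -m jog '[[0,[0,0,0.1],[0,0,0]],[0,[0,0,0.1],[0,0,0]]]'
python3 arc.py 0.35,0
```

```text
t: 5.25
ee_pos: [553.0, 162.2, 112.0]
orientation: [-1.27, 1.118, -1.115]
ft_force: [-6.1, -4.9, 3.5]
width: 0.3
t: 5.45
ee_pos: [554.0, 162.2, 112.0]
orientation: [-1.271, 1.118, -1.116]
ft_force: [-7.0, -4.8, 3.4]
width: 0.0
t 5.45 pos [554.  162.2 112. ] f [-6.95 -4.84  3.44] w 0.0
[0.35, 0.0] [554.9 162.5 112. ] shift cm [-0.02  0.    0.09] turn [0.004 0.002 0.002]
```

```bash
python3 -m jog '[[0,[0,0,0.1],[0,0,0]],[0,[0,0,0.1],[0,0,0]]]'; python3 arc.py 0.35,0
```

```text
t: 5.65
ee_pos: [554.9, 162.4, 112.0]
orientation: [-1.271, 1.118, -1.115]
ft_force: [-6.7, -6.5, 4.0]
width: 0.7
t 5.65 pos [554.9 162.4 112. ] f [-6.7  -6.5   4.01] w 0.7
[0.35, 0.0] [554.9 162.5 112. ] shift cm [-0.02 -0.   -0.01] turn [0.004 0.002 0.002]
```

```bash
for i in 1; do python3 -m jog '[[0,[0,0,0.1],[0,0,0]],[0,[0,0,0.1],[0,0,0]]]'; done; python3 - <<'E'
from workcell import ctrl
import cv2,numpy as np
for n in["scene","top","wrist"]:
    d=ctrl.get_image(n);im=d["color"][:,:,::-1];np.savez(n+"3.npz",**d)
    if n=="scene": im=cv2.resize(im[190:350,250:430],None,fx=4,fy=3.5,interpolation=2)
    if n=="top": im=cv2.resize(im[150:260,110:280],None,fx=4,fy=4,interpolation=2)
    cv2.imwrite(f"pics/{n}3.png",im)
E
```

```text
t: 5.85
ee_pos: [555.9, 162.4, 111.9]
orientation: [-1.271, 1.118, -1.116]
ft_force: [-7.1, -4.9, 2.5]
width: 0.2
```

View pics/scene3.png

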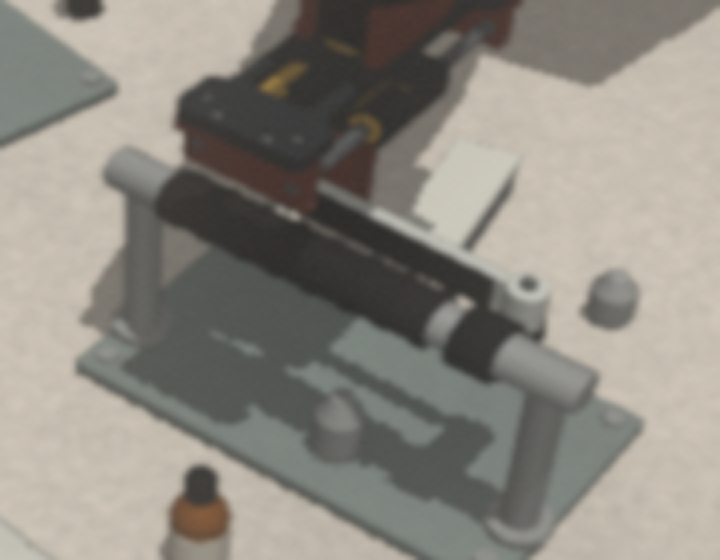

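View pics/wrist3.png

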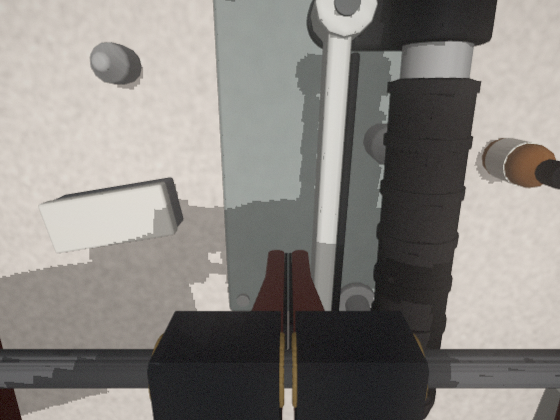

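The lever is nearly parallel to the bar and the gripper body clears the bar. There's no force rise yet, so I'll keep going.

```bash
python3 -m jog '[[0,[0,0,0.1],[0,0,0]],[0,[0,0,0.1],[0,0,0]]]'; python3 -m jog '[[0,[0,0,0.05],[0,0,0]],[0,[0,0,0.1],[0,0,0]],[0,[0,0,0.1],[0,0,0]]]'
```

```text
t: 6.2
ee_pos: [556.9, 162.5, 112.0]
orientation: [-1.271, 1.118, -1.115]
ft_force: [-7.0, -5.4, 3.4]
width: 0.4
t: 6.5
ee_pos: [557.8, 162.6, 112.0]
orientation: [-1.271, 1.118, -1.116]
ft_force: [-7.3, -6.6, 3.3]
width: 0.4
```

```bash
cat > ang.py <<'E'
import numpy as np,cv2,sys
from workcell import ctrl
from h import *
d=ctrl.get_image("wrist");np.savez("w.npz",**d)
im=d["color"].astype(int);hsv=im.sum(2)
def row(v,a,b,z,test):
    us=[u for u in range(a,b) if test(im[v,u])]
    # largest run
    us=np.array(us);runs=np.split(us,np.where(np.diff(us)>1)[0]+1);r=max(runs,key=len)
    return r[0],r[-1]
L=[];B=[]
for v in range(90,236,4):
    a,b=row(v,290,362,141,lambda p:p.min()>115 and p.max()-p.min()<28);L.append(ray(d,(a+b)/2,v,141)[:2])
for v in range(90,236,4):
    a,b=row(v,370,490,130,lambda p:p.max()<70);B.append([(ray(d,a,v,130)[:2]+ray(d,b,v,130)[:2])/2][0])
def fit(P):
    P=np.array(P,np.float32);vx,vy,x,y=cv2.fitLine(P,cv2.DIST_HUBER,0,.01,.01).ravel()
    if vy<0:vx,vy=-vx,-vy
    return np.arctan2(-vx,vy),(x,y),P
a,pa,PA=fit(L);b,pb,PB=fit(B);print("lever yaw",a,pa,"bar yaw",b,pb,PA[::9].round(1).tolist(),PB[::9].round(1).tolist())
E
python3 ang.py
```

```text
lever yaw 0.11089536 (np.float32(566.4067), np.float32(214.14743)) bar yaw 0.12526688 (np.float32(603.12604), np.float32(214.42442)) [[563.0, 245.0], [564.2000122070312, 233.1999969482422], [565.7000122070312, 220.8000030517578], [567.0, 207.60000610351562], [568.5999755859375, 193.6999969482422]] [[596.0999755859375, 249.10000610351562], [600.0999755859375, 236.8000030517578], [602.0999755859375, 223.39999389648438], [604.2000122070312, 209.1999969482422], [605.7000122070312, 194.10000610351562]]
```

```bash
python3 -m jog '[[0,[0,0,0.05],[0,0,0]],[0,[0,0,0.1],[0,0,0]],[0,[0,0,0.1],[0,0,0]]]'; python3 -m jog '[[0,[0,0,0.05],[0,0,0]],[0,[0,0,0.1],[0,0,0]],[0,[0,0,0.1],[0,0,0]]]'
```

```text
t: 6.85
ee_pos: [558.7, 162.6, 111.9]
orientation: [-1.271, 1.118, -1.115]
ft_force: [-6.9, -5.6, 4.2]
width: 0.2
t: 7.15
ee_pos: [559.4, 162.7, 112.0]
orientation: [-1.272, 1.118, -1.115]
ft_force: [-8.1, -6.7, 6.3]
width: 0.4
```

```bash
python3 -m jog '[[0,[0.05,0,0.05],[0,0,0]],[0,[0.1,0,0.1],[0,0,0]],[0,[0.1,0,0.1],[0,0,0]]]'; python3 -m jog '[[0,[0,0,0.05],[0,0,0]],[0,[0,0,0.05],[0,0,0]],[0,[0,0,0.05],[0,0,0]]]'; python3 ang.py
```

```text
t: 7.45
ee_pos: [559.5, 162.5, 111.9]
orientation: [-1.272, 1.12, -1.114]
ft_force: [-11.6, -2.4, 7.0]
width: 0.4
t: 7.75
ee_pos: [559.6, 162.5, 111.9]
orientation: [-1.273, 1.121, -1.113]
ft_force: [-14.2, -4.0, 7.9]
width: 0.3
lever yaw 0.12706645 (np.float32(567.5974), np.float32(212.39993)) bar yaw 0.12468966 (np.float32(600.83765), np.float32(232.4517)) [[563.4000244140625, 244.6999969482422], [565.0999755859375, 233.10000610351562], [566.5, 220.6999969482422], [568.2000122070312, 207.5], [570.0, 193.60000610351562]] [[598.5999755859375, 249.1999969482422], [600.4000244140625, 236.60000610351562], [602.0, 223.1999969482422], [604.0999755859375, 209.0], [606.0, 194.0]]
```

At the stop: TCP motion ended at x≈559.5, force rose from 7 to 14 N, and the lever and bar yaw are equal (0.127 and 0.125). Now I'll back out along the arc so the lever returns fully.

```bash
python3 arc.py 0.25,-4 0.15,-2 0,14
```

```text
t 7.8 pos [559.6 162.5 111.9] f [-13.84  -3.     7.02] w 0.2
[0.25, -4.0] [548.1 163.7 112. ] shift cm [-0.26 -0.   -1.12] turn [0.008 0.102 0.002]
[0.15, -2.0] [535.6 165.6 112. ] shift cm [-0.6   0.   -2.34] turn [0.008 0.202 0.002]
[0.0, 14.0] [504.7 174.  112. ] shift cm [-1.83  0.03 -5.3 ] turn [0.007 0.352 0.003]
```

```bash
python3 -m jog '[[0,[-0.1,0,-0.5],[0,0.05,0]],[0,[-0.2,0,-1.0],[0,0.1,0]],[0,[-0.4,0,-1.7],[0,0.15,0]],[0,[-0.6,0,-2.4],[0,0.2,0]],[0,[-1.0,0,-3.2],[0,0.27,0]],[0,[-1.4,0,-4.2],[0,0.35,0]],[0,[-1.8,0,-5.3],[0,0.35,0]],[0,[-1.8,0,-5.3],[0,0.35,0]]]'
python3 -m jog '[[0,[0,0,0],[0,0,0]],[0,[0,0,0],[0,0,0]],[0,[0,0,0],[0,0,0]]]'
python3 arc.py 0,14 0,2
python3 - <<'E'
from workcell import ctrl
import cv2,numpy as np
for n in["scene","wrist"]:
    d=ctrl.get_image(n);im=d["color"][:,:,::-1]
    if n=="scene": im=cv2.resize(im[190:350,250:430],None,fx=4,fy=3.5,interpolation=2)
    cv2.imwrite(f"pics/{n}4.png",im)
E
```

```text
t: 8.6
ee_pos: [507.5, 175.0, 112.6]
orientation: [-1.096, 1.371, -1.371]
ft_force: [-0.4, 0.0, 0.3]
width: 0.1
t: 8.9
ee_pos: [509.0, 174.9, 112.8]
orientation: [-1.094, 1.372, -1.373]
ft_force: [-0.6, -0.5, 0.2]
width: 0.7
t 8.9 pos [509.  174.9 112.8] f [-0.59 -0.47  0.25] w 0.7
[0.0, 14.0] [504.7 174.  112. ] shift cm [ 0.19  0.08 -0.4 ] turn [-0.001  0.001 -0.   ]
[0.0, 2.0] [516.4 171.3 112. ] shift cm [0.19 0.08 0.8 ] turn [-0.001  0.001 -0.   ]
```

View pics/wrist4.png

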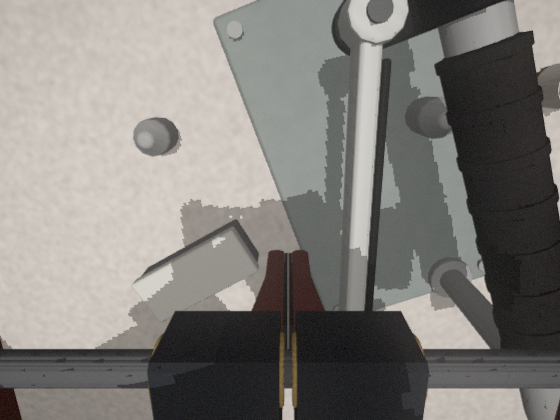

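View pics/scene4.png

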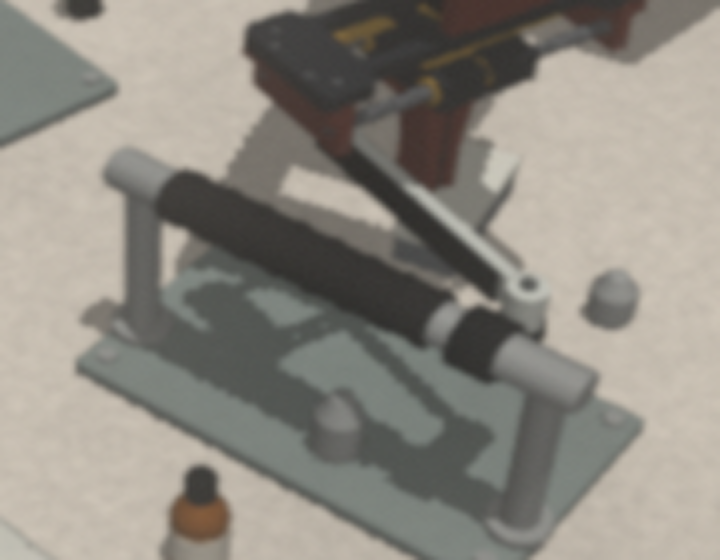

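The lever is fully out again, with a clear gap to the fingers and no contact force. Now the second press.

```bash
python3 arc.py 0.02,-3 0.1,-3.5 0.2,-4 0.3,-4.5
```

```text
t 9.0 pos [508.7 174.9 112.7] f [ 0.33  0.57 -0.42] w 0.5
[0.02, -3.0] [523.2 169.4 112. ] shift cm [0.21 0.07 1.53] turn [-0.    -0.019 -0.   ]
[0.1, -3.5] [531.9 166.7 112. ] shift cm [0.28 0.07 2.44] turn [-0.    -0.099 -0.   ]
[0.2, -4.0] [542.8 164.4 112. ] shift cm [0.26 0.07 3.56] turn [-0.    -0.199 -0.   ]
[0.3, -4.5] [554.  163.3 112. ] shift cm [0.12 0.07 4.67] turn [-0.    -0.299 -0.   ]
```

```bash
python3 -m jog '[[0,[0.2,0,0.5],[0,0,0]],[0,[0.2,0,1.0],[0,0,0]],[0,[0.2,0,1.5],[0,-0.02,0]],[0,[0.25,0,2.0],[0,-0.06,0]],[0,[0.28,0,2.4],[0,-0.1,0]],[0,[0.28,0,2.8],[0,-0.135,0]],[0,[0.27,0,3.2],[0,-0.17,0]],[0,[0.26,0,3.6],[0,-0.2,0]]]'
python3 arc.py 0.25,-4 0.3,-4.5 0.34,-4.7
```

```text
t: 9.8
ee_pos: [541.8, 164.2, 112.5]
orientation: [-1.201, 1.228, -1.225]
ft_force: [-6.7, 1.6, 4.7]
width: 0.3
t 9.8 pos [541.8 164.2 112.5] f [-6.66  1.62  4.74] w 0.3
[0.25, -4.0] [548.1 163.7 112. ] shift cm [0.04 0.05 0.64] turn [ 0.003 -0.047  0.   ]
[0.3, -4.5] [554.  163.3 112. ] shift cm [0.07 0.05 1.22] turn [ 0.003 -0.097  0.   ]
[0.34, -4.7] [558.4 163.1 112. ] shift cm [0.07 0.05 1.67] turn [ 0.003 -0.137  0.   ]
```

```bash
python3 -m jog '[[0,[0.02,0,0.3],[0,-0.03,0]],[0,[0.04,0,0.6],[0,-0.05,0]],[0,[0.06,0,0.9],[0,-0.08,0]],[0,[0.07,0,1.2],[0,-0.1,0]],[0,[0.07,0,1.4],[0,-0.12,0]],[0,[0.07,0,1.6],[0,-0.14,0]],[0,[0.07,0,1.6],[0,-0.14,0]]]'
python3 arc.py 0.35,-4.7
```

```text
t: 10.5
ee_pos: [557.4, 162.7, 112.5]
orientation: [-1.265, 1.126, -1.122]
ft_force: [-7.3, -1.9, 6.8]
width: 0.3
t 10.5 pos [557.4 162.7 112.5] f [-7.31 -1.92  6.75] w 0.3
[0.35, -4.7] [559.5 163.1 112. ] shift cm [-0.01  0.05  0.22] turn [ 0.004 -0.008  0.   ]
```

```bash
python3 -m jog '[[0,[0,0,0.1],[0,-0.005,0]],[0,[0,0,0.2],[0,-0.01,0]],[0,[0,0,0.2],[0,-0.01,0]]]'
python3 -m jog '[[0,[0,0,0.05],[0,0,0]],[0,[0,0,0.1],[0,0,0]],[0,[0,0,0.1],[0,0,0]]]'
python3 arc.py 0.35,-4.7;
```

```text
t: 10.8
ee_pos: [559.1, 162.8, 112.5]
orientation: [-1.27, 1.119, -1.114]
ft_force: [-8.2, -1.5, 5.7]
width: 0.6
t: 11.1
ee_pos: [559.5, 162.8, 112.5]
orientation: [-1.271, 1.12, -1.114]
ft_force: [-9.1, -1.9, 9.3]
width: 0.4
t 11.1 pos [559.5 162.8 112.5] f [-9.14 -1.85  9.28] w 0.4
[0.35, -4.7] [559.5 163.1 112. ] shift cm [-0.03  0.05  0.01] turn [0.006 0.002 0.001]
```

```bash
python3 -m jog '[[0,[0,0,0.05],[0,0,0]],[0,[0,0,0.1],[0,0,0]],[0,[0,0,0.1],[0,0,0]]]'
python3 arc.py 0.35,-4.7; python3 ang.py
```

```text
t: 11.4
ee_pos: [559.7, 162.8, 112.5]
orientation: [-1.272, 1.121, -1.113]
ft_force: [-12.6, -1.9, 10.6]
width: 0.4
t 11.4 pos [559.7 162.8 112.5] f [-12.59  -1.95  10.57] w 0.4
[0.35, -4.7] [559.5 163.1 112. ] shift cm [-0.03  0.05 -0.01] turn [0.007 0.002 0.001]
lever yaw 0.12613711 (np.float32(566.5736), np.float32(220.27103)) bar yaw 0.12419124 (np.float32(601.9114), np.float32(223.6687)) [[563.5, 245.0], [564.7999877929688, 233.1999969482422], [566.4000244140625, 220.8000030517578], [568.2999877929688, 207.60000610351562], [569.9000244140625, 193.60000610351562]] [[597.9000244140625, 249.3000030517578], [600.2999877929688, 236.6999969482422], [601.9000244140625, 223.3000030517578], [604.0999755859375, 209.10000610351562], [606.0999755859375, 194.0]]
```

```bash
python3 -m jog '[[0,[0,-0.03,0.03],[0,0,0]],[0,[0,-0.03,0.03],[0,0,0]],[0,[0,-0.03,0.03],[0,0,0]],[0,[0,-0.03,0.03],[0,0,0]],[0,[0,-0.03,0.03],[0,0,0]],[0,[0,-0.03,0.03],[0,0,0]]]'; python3 ang.py
python3 - <<'E'
from workcell import ctrl
import cv2,numpy as np
t0=np.load("top1.npz")["color"]
for n in["scene","top"]:
    d=ctrl.get_image(n);im=d["color"][:,:,::-1]
    if n=="top": im=np.vstack([t0[120:300,120:430,::-1],im[120:300,120:430]]);im=cv2.resize(im,None,fx=1.6,fy=1.6,interpolation=2)
    else: im=cv2.resize(im[130:370,150:450],None,fx=2.4,fy=2.4,interpolation=2)
    cv2.imwrite(f"pics/{n}5.png",im)
E
```

```text
t: 12.05
ee_pos: [559.6, 162.8, 112.5]
orientation: [-1.273, 1.121, -1.113]
ft_force: [-12.5, -1.9, 9.2]
width: 0.4
lever yaw 0.12622961 (np.float32(566.5689), np.float32(220.25986)) bar yaw 0.12423404 (np.float32(601.91077), np.float32(223.66216)) [[563.5, 245.0], [564.7999877929688, 233.1999969482422], [566.5999755859375, 220.8000030517578], [568.2999877929688, 207.60000610351562], [569.9000244140625, 193.60000610351562]] [[598.7000122070312, 249.39999389648438], [600.2999877929688, 236.6999969482422], [602.0999755859375, 223.3000030517578], [604.0999755859375, 209.10000610351562], [606.0999755859375, 194.0]]
```

View pics/scene5.png

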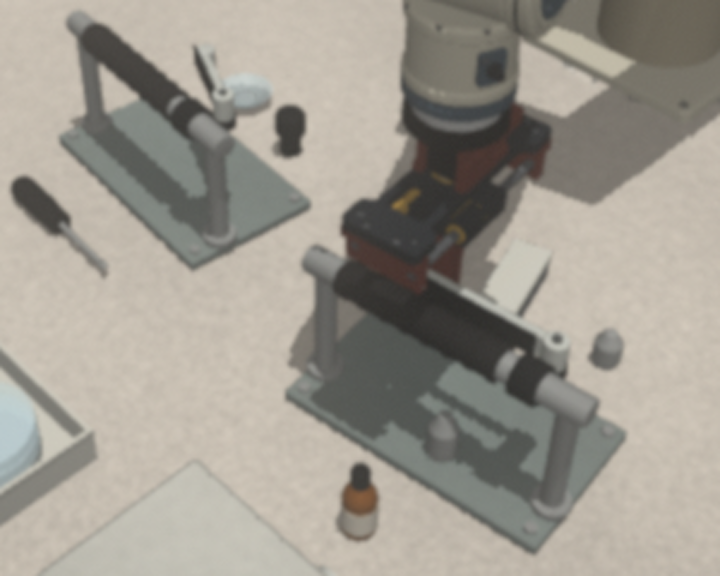

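View pics/top5.png

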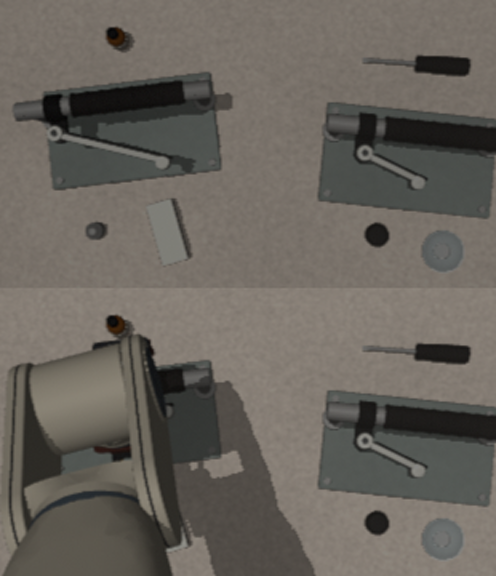

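The lever is held in against its stop and lies parallel to the bar. The gap is visible, everything loose is where it was, and the shorter lever is still out. I'm handing in.

```bash
python3 -c "
from workcell import ctrl
o=ctrl.get_obs();print(o['t'],o['ft_force'],o['ee_pos']);print(ctrl.close_job())"
```

```text
12.2 [-12.77536672  -1.24900832   9.71167369] [559.60382637 162.80169959 112.50710076]
the job is handed in; nothing more can be done
None
```

I pressed the brake lever to its stop with the backs of the closed fingers and let it spring fully back out. I then pressed it to the stop again and handed the job in at 12.2 s while holding it there.

- **At the stop:** both presses ended at the same place (tool x about 559.6 mm). The push rose from about 7 N to 13–14 N there without further movement. The lever and bar directions measured equal to within 0.002 rad.
- **Between presses:** the images showed the lever fully out and clear of the fingers, with no contact force.
- **Bar and other items:** nothing touched the bar in any view, and the gap could be seen. The shorter lever and the items in view had not moved. In the last top view the arm hid the two items in front of the brake handle, but the scene view showed them in place.
- **Readings that disagreed:** the stop came about 5 mm further on than the finger thickness suggested, so I relied on the force rise and the lever angle. A steady 9–10 N upward force, which I put down to friction, remained on the tool, making the total about 16 N against the 40 N limit.

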